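Open the laser beam-guard gate by its thumb latch

TASK

Open the gate in the laser beam guard so that the optics behind it can be reached: press its thumb lever down gently to lift the latch bar out of the catch, keep the lever down while you push the gate clear of the catch, then swing the gate all the way open to its stop without slamming it. Never force the gate against the catch or lean hard on the lever, and leave the things on the bench and on the optics plate where they are.

Things in the scene. Friction and masses are not known exactly. Their poses are not given: they have to be found in the camera images.
- guard: Beam guard, fixed: aluminium optics plate (470 x 640 mm, top 28 mm over the bench) with low optics, fenced by black panels and aluminium posts. The gate is the middle of its front screen, which faces the robot and is 225 mm high all along. Origin: on the bench under the middle of the closed gate; x points away from the robot, square to the closed gate, y left along the screen, z up.
- gate (a joint): Angle of the gate about its upright hinge at its left end, rad: 0 closed; grows as the right end swings away from the robot over the optics plate, to a stop at 1.45. Stiff hinge (0.22 Nm): it stays where it is left. Aluminium frame 25 mm thick, centred on the hinge axis, reaching from 5 to 240 mm from it; top rail 185 to 225 mm over the bench.
- gate_hinge (a point): Point on the gate's hinge axis, level with the gate's top edge (225 mm over the bench).
- lever_point (a point): Nominal middle of the top of the thumb lever's red steel pad at rest; turns with the gate, not with the lever. 185 mm from the hinge axis along the gate, 45 mm before its mid plane, 22 mm below its top edge. Pad 36 mm wide along the gate, 32 mm deep, out from the housing. The latch sits in slotted holes: the real lever is up to 5.5 mm higher or lower than this point, not measured.
- catch: Steel catch on the far face of the post at the gate's free end, 26 mm wide: an open notch holding the flat latch bar (6 x 20 x 173 mm, along the far face of the top rail, beyond its end). The nose blocks the gate until the bar is lifted over it; at 0.1 rad the bar is past it. Origin: on the bench below the catch, on the screen's mid plane, 136.5 mm right of the guard's origin.
- lens_tube: Black lens tube, 30 mm across, 40 mm high, standing on the optics plate. Origin: centre of its underside.
- power_sensor: Black round power sensor, 52 mm across, 22 mm high, on the optics plate. Origin: centre of its underside.
- hex_driver: Hex driver with a red handle, 145 mm long, lying on the optics plate. Origin: under the handle, 15 mm from the blade's root.
- scanner: Grey hand scanner, about 190 x 62 x 54 mm, lying on the bench. Origin: under its middle.
- slide_box: Blue slide box, 85 x 170 x 32 mm, on the bench. Origin: centre of its underside.
- oil_bottle: Amber oil bottle with a black cap, 34 mm across, 60 mm high, on the bench. Origin: centre of its underside.
- slide_tray: White tray of glass slides, 200 x 100 x 14 mm, on the bench. Origin: centre of its underside.
- marker: Black marker pen with a blue cap, 135 mm long, lying on the bench. Origin: under its middle.
- lever_slot (a point): Front of the dark latch housing (46 mm wide, 159 to 221 mm over the bench, 30 mm before the gate's mid plane) at the lever's pivot height. Pressed, the pad sinks against 1 to 5 N and lifts the bar on the far side. It clears the catch at 6 to 17 mm and meets a buffered stop 2 to 4 mm later, both by the unmeasured latch height; at the stop it is always clear. Let go, lever and bar return.

How it is judged:
On the way, in this order (a step that is already met when the one before it is completed fails the run):
1. the thumb lever is pressed with the gate still closed (contact force between the fingers and thumb_lever_c0 above 1 N and value of joint gate below 0.05 rad), for 0.2 s.
2. the gate is pushed past the catch with the lever held down (contact force between the fingers and thumb_lever_c0 above 0.5 N and value of joint gate between 0.07 and 0.4 rad), for 0.05 s.
At the end, for the whole second after the job is handed in: The gate stands at rest open to its stop (within 0.1 rad of it, above 1.35 rad), and nothing is being touched (value of joint gate above 1.35 rad and velocity of joint gate below 0.05 rad/s).
It fails at once if the beam guard, its gate or its lever is pushed with more than 18 N (contact force between the fingers and guard above 18 N).
It fails at once if the gate is forced against the catch (more than 12 N on the catch) (contact force between catch and anything else above 12 N).
It fails at once if the gate is slammed (faster than 1.2 rad/s) (velocity of joint gate above 1.2 rad/s).
It fails at once if a thing on the bench or on the optics plate is moved by more than 20 mm (distance of any of lens_tube, power_sensor, hex_driver, scanner, slide_box, oil_bottle, slide_tray, marker from where it was at the start of the episode above 0.02 m).
It also fails if it takes over 48 s, if anything falls off the work surface, if the arm or the gripper's body presses on something with over 40 N, if the wrist force passes 120 N, or if a joint passes its speed limit or range.

ROBOT

A 6-joint arm with a two-finger parallel gripper is mounted at the origin on the work surface. World frame = base frame: x ahead of the robot, y to its left, z up, the work surface at z = 0. Lengths are in m, angles in rad, forces in N, time in s.
With the tool pointing down it reaches from about 0.3 to 0.875 m from the base axis. Payload 6.4 kg.
Tool frame: the origin (TCP) lies at the very end of the fingers, on their centre line; the grasp point (between the pads) lies 19 mm behind it (ctrl.hold_point_z is the distance from the TCP to the grasp point, in m); y points along the fingers, x is the direction in which the jaws open and shut, and the axes are right-handed (so a half turn about y gives the same grasp; the last joint's range is limited). The gripper opens to 85 mm and grips with 20 to 120 N. Pads are 22 mm wide; open, the fingers measure 114 mm over their backs; the gripper's body (76 mm by 85 mm) begins 54 mm behind the grasp point. The pads swing forward as they close: fully open they stand 13 mm farther back than shut.
Start: joints at [-1.48, 0.181, 1.607, -0, 1.354, -0.206], TCP at [0.168, -0.55, 0.231] pointing down, gripper open.
Joint ranges: [-2.99, 2.99], [-0.89, 2.07], [0.3, 2.58], [-1.14, 4.28], [0, 2.63], [-3.12, 3.12]. Speed limits (rad/s): [2.57, 2.57, 3.01, 3.14, 3.14, 3.14].

INTERFACE

Orientations are given as a unit quaternion [w, x, y, z].
In Python, from bench import ctrl, imaging gives the robot as it stands.
- The arm moves only by the shell command python3 -m jog 'ROWS'. ROWS is JSON, a list of rows, each a list of 3 entries, a list of its own where there are three numbers: the shift along the tool's x, y, z in cm, then the turn, a rotation vector about the tool's x, y, z in rad, then the finger opening in cm, from 0 to 8.54. A call has 1 to 12 rows; each row shifts and turns the pose as measured when the row begins, along the tool's axes as they then stand; what a row does not reach is not made up. A row lasts 1/12 s, in which the tool goes at most 41.7 mm and 7.16 degrees, less where a joint would pass 70% of its speed; a pose out of reach is approached as far as the arm can. A call is refused whole if a number of a shift passes 4.17 or a number of a turn 0.125, either way. A call with a gripper value outside its range is refused whole. The fingers move at their own pace and stop on an object; the grip force is fixed at half the most. Time passes only in rows, so rows that do not move let the fingers close. It gives the time, the measured TCP pose, the force and the opening at its end, in the units of the state.
- ctrl.get_obs(): the state, without advancing time (a new reading comes with each control period).
- imaging.camera(name): name is "scene" or "top" or "wrist"; returns a dict with "frame" (384x512x3 uint8, red, green, blue), "depth" (384x512 float32, m along the optical axis (not along the pixel's ray), 0 where there is no reading), "K" (3x3 intrinsics, pixels), "R" (3x3) and "t" (3): a world point X has camera coordinates R X + t. Camera axes: x right, y down, z forward; pixel columns grow to the right and rows downward; lengths in m; the calibration is good to about 2 mm. The wrist camera is an equidistant fisheye: a pixel r from the principal point sees the ray r / f radians off the axis. A picture is of the moment at which its call begins.
- ctrl.hand_in(): hands the job in, once; it reports no verdict.
The state is a dict: "time_s": time; "q": joint angles; "dq": joint speeds; "joint_efforts": joint torques, N m; "eef_pos": TCP position; "eef_rot": TCP orientation; "wrist_force": force on the tool from outside, world axes, zero at the start; "torque": the same for the moment, N m; "opening": opening from 0.0 (shut) to 1.0 (fully open).
Only numpy, scipy, OpenCV 4.12 (cv2) and the standard library are available. Lean on these libraries where they do the work, as an engineer would, in place of code of your own. Each camera call takes 0.05 s, during which the arm holds its last target. There are 200 camera calls.

## Working session

There is one attempt and no reset: what is moved stays moved. The work goes in short steps, Python scripts to look and compute and a shell command to move; the robot and the scene stay as the last step left them, time stands still between calls to the robot, and variables do not carry over. Pictures are saved under pics/ and viewed, about 8 in all and at most 12, crops included, and the job is handed in when it is done.

```bash
mkdir -p pics; ls
python3 - <<'E'
from bench import ctrl, imaging
import cv2, numpy as np
print(ctrl.get_obs())
for n in ("scene","top"):
    c=imaging.camera(n); np.savez(n+".npz",**c)
    cv2.imwrite(f"pics/{n}0.png",c["frame"][:,:,::-1]); print(n,c["K"].tolist(),c["R"].tolist(),c["t"])
E
```

```text
pics
{'time_s': 0.0, 'q': array([-1.48029796e+00,  1.81539441e-01,  1.60801727e+00, -3.24607745e-05,
        1.35377009e+00, -2.06286019e-01]), 'dq': array([-6.73238268e-05,  2.97366124e-04, -5.89260184e-04,  7.52651204e-04,
        1.01640155e-03, -1.73524373e-04]), 'joint_efforts': array([-2.13713298e-03, -4.44880199e+01, -3.51336336e+01, -4.08568176e-04,
        9.08943883e-03,  9.03571404e-07]), 'eef_pos': array([ 0.16812063, -0.54929812,  0.23038056]), 'eef_rot': array([ 0.56888083, -0.56797995,  0.42099488, -0.42016269]), 'wrist_force': array([-0.36197891, -0.69251132, -0.08264318]), 'torque': array([-0.03463848,  0.05483   , -0.00633106]), 'opening': 0.9978765724546649}
scene [[356.1271675053541, 0.0, 253.85540999186233], [0.0, 356.1271675053541, 193.49574225739576], [0.0, 0.0, 1.0]] [[0.6122230246393107, 0.7905083187053372, -0.016720232030543406], [0.5846439266894001, -0.46682216451402647, -0.6635273511345551], [-0.532329265668058, 0.3964513397330123, -0.7479651650559711]] [-0.3095419  -0.19911389  1.40413604]
top [[356.17482079382717, 0.0, 249.17151795987073], [0.0, 356.17482079382717, 191.7751566999916], [0.0, 0.0, 1.0]] [[0.06337479562294265, -0.9979895079915849, 0.000759748947818716], [-0.9754883738832585, -0.062106627788663125, -0.21110471146641005], [0.21072747257618313, 0.012637591678556848, -0.9774631571462016]] [-0.04821639  0.53743397  1.21378938]
```

View pictures.

View pics/scene0.png

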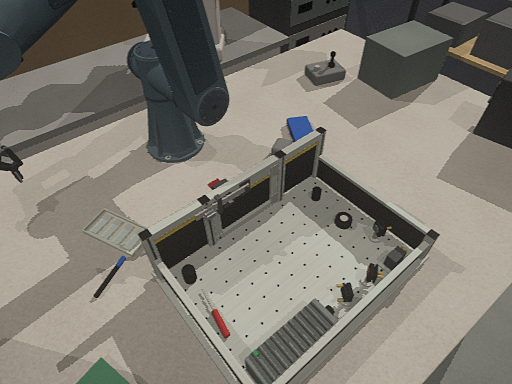

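View pics/top0.png

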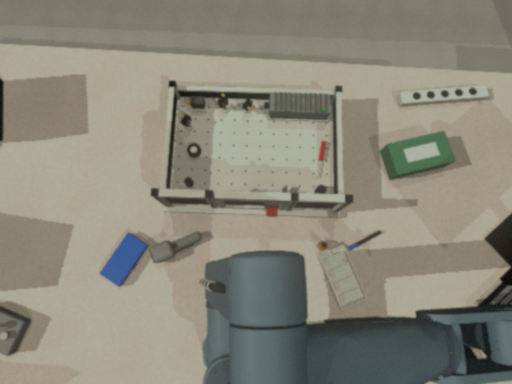

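The scene view shows the guard, with its lever at about (215,184). In the top view the red pad is at (272,212), the gate post at the hinge is at about (209,197) and the catch-side post is at about (296,198). Next I measure these.

```bash
cat > h.py <<'E'
import numpy as np, cv2
def cloud(c):
    v,u=np.mgrid[:384,:512]; d=c["depth"]; K=c["K"]
    X=np.stack([(u-K[0,2])/K[0,0]*d,(v-K[1,2])/K[1,1]*d,d],-1)
    return (X-c["t"])@c["R"]
E
python3 - <<'E'
from h import *
for n in("top","scene"):
    c=dict(np.load(n+".npz")); P=cloud(c); f=c["frame"].astype(int); ok=c["depth"]>0
    red=(f[...,0]>110)&(f[...,1]<60)&(f[...,2]<60)&ok&(P[...,2]>.1)
    print(n,"red",red.sum(),np.median(P[red],0),P[red].min(0),P[red].max(0))
    m=ok&(P[...,2]>.215)&(P[...,2]<.24)&(P[...,0]<.6)&(abs(P[...,1])<.45)
    if n=="top": m[:180]=0;m[216:]=0
    else: m[:120]=0;m[270:]=0;m[:,330:]=0;m[:,:135]=0
    Q=P[m]; print(m.sum(),Q.min(0),Q.max(0))
    l=cv2.fitLine(Q[:,:2].astype(np.float32),cv2.DIST_HUBER,0,.005,.005).ravel(); print("line",l,"angle of y axis",np.arctan2(-l[0],l[1]) )
    for y in np.arange(-.35,.36,.025):
        q=Q[abs(Q[:,1]-y)<.0125]
        if len(q): print(round(y,3),len(q),q[:,0].min().round(4),np.median(q[:,0]).round(4),q[:,0].max().round(4),np.median(q[:,2]).round(4))
c=np.load("top.npz");cv2.imwrite("pics/topc.png",cv2.resize(c["frame"][150:280,150:360,::-1],None,fx=3.8,fy=3.8,interpolation=cv2.INTER_CUBIC))
E
```

```text
top red 34 [ 0.45266448 -0.08947867  0.19848713] [ 0.44204507 -0.10048894  0.19392189] [ 0.46117282 -0.07799913  0.20258711]
1826 [ 0.46575232 -0.33705284  0.21500295] [0.5246907  0.28810257 0.2354926 ]
line [ 0.02896483 -0.99958044  0.4935342  -0.03054689] angle of y axis -3.1126237
-0.325 72 0.4912 0.5032 0.5164 0.2257
-0.3 68 0.4899 0.5022 0.515 0.2251
-0.275 68 0.4903 0.5005 0.5134 0.2257
-0.25 68 0.4884 0.5011 0.5148 0.2255
-0.225 75 0.488 0.5003 0.5141 0.2255
-0.2 70 0.4869 0.4986 0.5191 0.2248
-0.175 64 0.4864 0.4985 0.5105 0.2259
-0.15 72 0.4856 0.4984 0.5112 0.2254
-0.125 96 0.485 0.5011 0.5247 0.2257
-0.1 112 0.4674 0.4884 0.509 0.223
-0.075 105 0.4658 0.4876 0.5071 0.2235
-0.05 72 0.483 0.4952 0.5085 0.2251
-0.025 73 0.4821 0.4941 0.5105 0.225
0.0 66 0.4817 0.4933 0.5057 0.2248
0.025 64 0.4804 0.4917 0.5033 0.2256
0.05 72 0.4804 0.4917 0.5057 0.2252
0.075 69 0.4789 0.4909 0.5043 0.2251
0.1 55 0.478 0.4914 0.5035 0.2257
0.125 67 0.4779 0.4898 0.5032 0.2249
0.15 72 0.4772 0.4887 0.5023 0.2248
0.175 71 0.4761 0.4879 0.5013 0.2252
0.2 65 0.4753 0.4877 0.4995 0.2253
0.225 68 0.
[... 668 characters left out ...]
5115 0.2246
-0.15 94 0.4843 0.5019 0.5118 0.2245
-0.125 115 0.4835 0.5067 0.5265 0.2251
-0.1 122 0.4669 0.4933 0.5101 0.2231
-0.075 113 0.4662 0.4937 0.5085 0.2235
-0.05 82 0.4811 0.4996 0.5111 0.2247
-0.025 83 0.4821 0.4997 0.5099 0.2253
0.0 74 0.4807 0.4967 0.506 0.2248
0.025 73 0.4808 0.4962 0.5054 0.2247
0.05 71 0.478 0.4969 0.5061 0.2246
0.075 69 0.4794 0.4932 0.5039 0.2248
0.1 67 0.4754 0.4934 0.5029 0.2245
0.125 63 0.4764 0.4915 0.5028 0.2246
0.15 64 0.4755 0.4922 0.5018 0.225
0.175 61 0.4731 0.4909 0.5013 0.2248
0.2 61 0.4734 0.4907 0.5002 0.225
0.225 56 0.4741 0.4894 0.4992 0.225
0.25 57 0.4717 0.4893 0.499 0.2246
0.275 54 0.4723 0.4884 0.4975 0.2251
0.3 7 0.4712 0.4855 0.495 0.2241
```

View pics/topc.png

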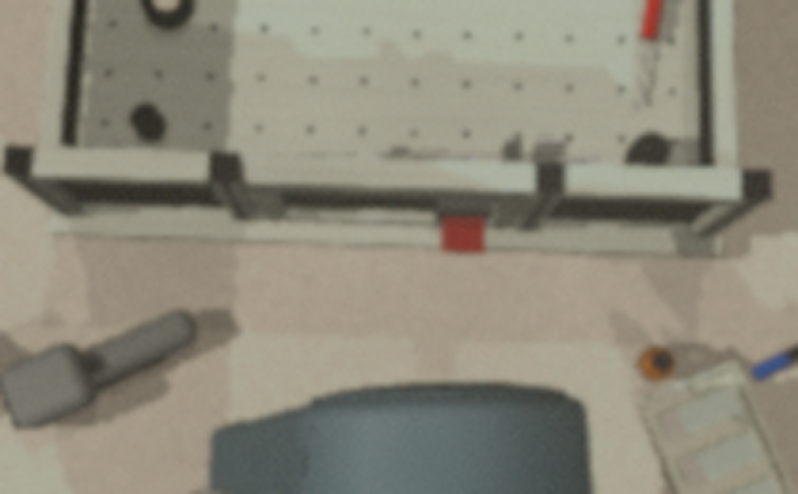

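```bash
cat >> h.py <<'E'
from scipy.spatial.transform import Rotation as Ro
YAW=.0304; Rg=Ro.from_euler('z',YAW)
O=np.array([.4945,-.027,0])   # guard origin
H=O+Rg.apply([0,.1225,0])
def target(th,s,n,z):   # s along gate from hinge, n before mid plane
    G=Ro.from_euler('z',YAW+th); p=H+G.apply([-n,-s,0]); p[2]=z; return p,G
def info(th=None,s=185,n=45,z=.25,yawoff=0.):
    from bench import ctrl
    o=ctrl.get_obs(); q=o["eef_rot"]; R=Ro.from_quat([q[1],q[2],q[3],q[0]]); p=o["eef_pos"]
    print("t %.2f"%o["time_s"],"p",p.round(4),"F",o["wrist_force"].round(1),"open %.2f"%o["opening"],"toolx",R.as_matrix()[:,0].round(3),"tooly",R.as_matrix()[:,1].round(3))
    g=(Ro.from_euler('z',-YAW)).apply(p-H); print("gate coords ahead,left-from-hinge",g.round(4),"polar th %.3f r %.3f"%(np.arctan2(g[0],-g[1]),np.hypot(g[0],g[1])))
    if th is not None:
        P,G=target(th,s/1e3,n/1e3,z); 
        # wanted: tool y down, tool x along gate toward hinge or away, closest
        best=None
        for sg in(1,-1):
            x=G.apply([0,sg,0]); y=np.array([0,0,-1.]); W=Ro.from_matrix(np.stack([x,y,np.cross(x,y)],1))
            r=(R.inv()*W).as_rotvec()
            if best is None or np.linalg.norm(r)<np.linalg.norm(best): best=r
        print("shift cm (tool)",(R.inv().apply(P-p)*100).round(2),"turn",best.round(3),"world shift",(P-p).round(4))
E
python3 - <<'E'
from h import *
c=dict(np.load("top.npz")); P=cloud(c)
print(P[191:196,207:213].reshape(-1,3)[::6].round(3),P[194:200,292:298].reshape(-1,3)[::6].round(3))
f=c["frame"].astype(int); print(O,H,target(0,.185,.045,.203)[0])
info(0,185,45,.25)
E
```

```text
[[0.498 0.114 0.224]
 [0.494 0.113 0.227]
 [0.491 0.113 0.226]
 [0.488 0.113 0.225]
 [0.485 0.113 0.226]] [[ 0.505 -0.149  0.224]
 [ 0.501 -0.148  0.225]
 [ 0.499 -0.149  0.221]
 [ 0.495 -0.149  0.226]
 [ 0.493 -0.149  0.223]
 [ 0.489 -0.149  0.227]]
[ 0.4945 -0.027   0.    ] [0.49077657 0.0954434  0.        ] [ 0.4514205  -0.09083891  0.203     ]
t 0.10 p [ 0.1681 -0.5494  0.2305] F [-0.7 -0.1 -0. ] open 1.00 toolx [ 0.292 -0.956 -0.002] tooly [-0.     0.002 -1.   ]
gate coords ahead,left-from-hinge [-0.3421 -0.6347  0.2305] polar th -0.494 r 0.721
shift cm (tool) [-35.57  -1.88  40.5 ] turn [-0.     0.266 -0.002] world shift [0.2833 0.4585 0.0195]
```

```bash
python3 -m jog '[[[0,-1,0],[0,0.09,0],0],[[0,-1,0],[0,0.09,0],0],[[0,-1,0],[0,0.086,0],0],[[-3,0,2],[0,0,0],0],[[-3,0,2],[0,0,0],0],[[-3,0,2],[0,0,0],0],[[-3,0,2],[0,0,0],0],[[-3,0,2],[0,0,0],0],[[-3,0,2],[0,0,0],0],[[-3,0,2],[0,0,0],0],[[-3,0,2],[0,0,0],0],[[-3,0,2],[0,0,0],0]]'; python3 -c "
from h import *
info(0,185,45,.24)"
```

```text
time_s: 1.1
eef_pos: [0.3448, -0.2677, 0.257]
eef_rot: [0.503, -0.499, 0.502, -0.496]
wrist_force: [0.9, 0.6, 0.9]
opening: 0.002
t 1.10 p [ 0.3448 -0.2677  0.257 ] F [0.9 0.6 0.9] open 0.00 toolx [ 0.004 -1.    -0.011] tooly [-0.003  0.011 -1.   ]
gate coords ahead,left-from-hinge [-0.1569 -0.3586  0.257 ] polar th -0.413 r 0.391
shift cm (tool) [-17.63   1.86  10.73] turn [ 0.003 -0.026 -0.011] world shift [ 0.1066  0.1769 -0.017 ]
```

```bash
python3 -m jog '[[[-3,0,1.7],[0,-0.026,0],0],[[-3,0,1.8],[0,0,0],0],[[-3,0,1.8],[0,0,0],0],[[-3,0,1.8],[0,0,0],0],[[-2.5,0,1.7],[0,0,0],0],[[-2,0,1.4],[0,0,0],0],[[-0.5,0,0.2],[0,0,0],0],[[0,0,0],[0,0,0],0]]'
python3 - <<'E'
from h import *
from bench import imaging
info(0,185,45,.22)
for n in("scene","wrist"):
    c=imaging.camera(n); cv2.imwrite(f"pics/{n}1.png",c["frame"][:,:,::-1])
E
```

```text
time_s: 1.77
eef_pos: [0.448, -0.0783, 0.257]
eef_rot: [0.512, -0.507, 0.494, -0.486]
wrist_force: [-0.7, -0.7, 0.5]
opening: -0.001
t 1.77 p [ 0.448  -0.0783  0.257 ] F [-0.7 -0.7  0.5] open -0.00 toolx [ 0.039 -0.999 -0.014] tooly [-0.004  0.014 -1.   ]
gate coords ahead,left-from-hinge [-0.0481 -0.1723  0.257 ] polar th -0.272 r 0.179
shift cm (tool) [1.32 3.68 0.31] turn [ 0.003  0.009 -0.014] world shift [ 0.0034 -0.0126 -0.037 ]
```

```bash
python3 -m jog '[[[1.2,1.2,0.3],[0,0.009,-0.014],0],[[0.1,1.2,0],[0,0,0],0],[[0,1.2,0],[0,0,0],0],[[0,0,0],[0,0,0],0],[[0,0,0],[0,0,0],0]]'
python3 - <<'E'
from h import *
from bench import imaging
info(0,185,45,.205)
c=imaging.camera("scene"); a=cv2.resize(c["frame"][130:260,140:300,::-1],None,fx=3,fy=3,interpolation=cv2.INTER_CUBIC)
w=imaging.camera("wrist")["frame"][:,:,::-1]; w=cv2.resize(w,(520,390))
cv2.imwrite("pics/c2.png",np.vstack([np.pad(a,((0,0),(0,520-480),(0,0)))])) ; cv2.imwrite("pics/w2.png",w)
E
```

```text
time_s: 2.28
eef_pos: [0.4487, -0.0998, 0.2201]
eef_rot: [-0.503, 0.507, -0.495, 0.495]
wrist_force: [0.8, 0.1, 0.0]
opening: -0.0
t 2.28 p [ 0.4487 -0.0998  0.2201] F [0.8 0.1 0. ] open -0.00 toolx [ 0.019 -1.     0.004] tooly [-0.004 -0.004 -1.   ]
gate coords ahead,left-from-hinge [-0.048  -0.1939  0.2201] polar th -0.243 r 0.200
shift cm (tool) [-0.89  1.51  0.29] turn [ 0.004 -0.011  0.004] world shift [ 0.0027  0.0089 -0.0151]
```

View pics/w2.png

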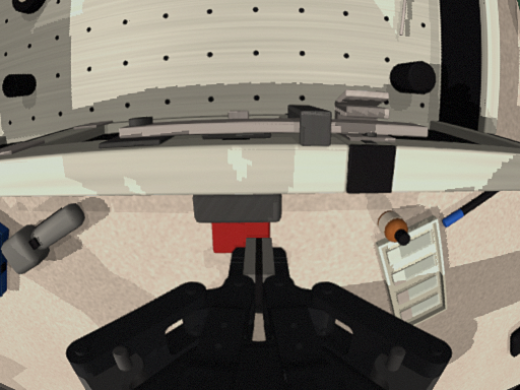

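View pics/c2.png

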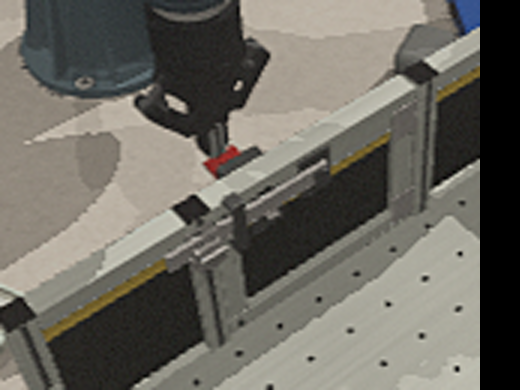

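Wrist view: the closed fingertips are at (258,240), slightly right of the red pad, which is centred at (241,236). This matches the 8 mm offset I computed. I'll correct it and come down.

```bash
python3 -m jog '[[[-0.85,0,0.25],[0,-0.011,0],0],[[0,0.5,0],[0,0,0],0],[[0,0.5,0],[0,0,0],0],[[0,0,0],[0,0,0],0],[[0,0,0],[0,0,0],0],[[0,0,0],[0,0,0],0]]'; python3 -c "
from h import *
info(0,185,44,.2)"
```

```text
time_s: 2.88
eef_pos: [0.4525, -0.0908, 0.2119]
eef_rot: [-0.507, 0.509, -0.49, 0.494]
wrist_force: [0.3, -0.3, -0.1]
opening: 0.005
t 2.88 p [ 0.4525 -0.0908  0.2119] F [ 0.3 -0.3 -0.1] open 0.01 toolx [ 0.032 -0.999  0.006] tooly [ 0.001 -0.006 -1.   ]
gate coords ahead,left-from-hinge [-0.0439 -0.185   0.2119] polar th -0.233 r 0.190
shift cm (tool) [-0.01  1.19 -0.01] turn [-0.     0.001  0.006] world shift [-0.0001  0.     -0.0119]
```

```bash
python3 -m jog '[[[0,0.3,0],[0,0,0],0],[[0,0.3,0],[0,0,0],0],[[0,0.3,0],[0,0,0],0],[[0,0.2,0],[0,0,0],0],[[0,0.2,0],[0,0,0],0],[[0,0.2,0],[0,0,0],0],[[0,0.0,0],[0,0,0],0]]'; python3 -c "
from h import *
info(0,185,44,.2)"
```

```text
time_s: 3.47
eef_pos: [0.4527, -0.0911, 0.1957]
eef_rot: [-0.507, 0.509, -0.49, 0.494]
wrist_force: [0.2, 0.9, 2.3]
opening: -0.001
t 3.47 p [ 0.4527 -0.0911  0.1957] F [0.2 0.9 2.3] open -0.00 toolx [ 0.032 -0.999  0.007] tooly [ 0.001 -0.007 -1.   ]
gate coords ahead,left-from-hinge [-0.0438 -0.1853  0.1957] polar th -0.232 r 0.190
shift cm (tool) [-0.03 -0.43 -0.02] turn [-0.001  0.002  0.007] world shift [-0.0003  0.0003  0.0043]
```

```bash
for i in 1; do python3 -m jog '[[[0,0.2,0],[0,0,0],0],[[0,0.2,0],[0,0,0],0],[[0,0.2,0],[0,0,0],0],[[0,0,0],[0,0,0],0]]'; python3 -m jog '[[[0,0.2,0],[0,0,0],0],[[0,0.2,0],[0,0,0],0],[[0,0,0],[0,0,0],0]]'; done
```

```text
time_s: 3.8
eef_pos: [0.4531, -0.0913, 0.19]
eef_rot: [-0.507, 0.509, -0.49, 0.494]
wrist_force: [-1.6, -0.3, 3.1]
opening: 0.002
time_s: 4.05
eef_pos: [0.4537, -0.0914, 0.1863]
eef_rot: [-0.507, 0.509, -0.489, 0.495]
wrist_force: [-1.3, 0.5, 3.1]
opening: 0.0
```

```bash
python3 -m jog '[[[0,0.2,0],[0,0,0],0],[[0,0.1,0],[0,0,0],0],[[0,0,0],[0,0,0],0]]'; python3 -m jog '[[[0,0.15,0],[0,0,0],0],[[0,0,0],[0,0,0],0]]'; python3 -m jog '[[[0,0.1,0],[0,0,0],0],[[0,0,0],[0,0,0],0]]'
```

```text
time_s: 4.3
eef_pos: [0.4543, -0.0914, 0.1835]
eef_rot: [-0.507, 0.509, -0.489, 0.495]
wrist_force: [-1.2, 1.1, 5.5]
opening: 0.002
time_s: 4.47
eef_pos: [0.4546, -0.0914, 0.1821]
eef_rot: [-0.508, 0.508, -0.489, 0.495]
wrist_force: [-1.2, 1.7, 3.9]
opening: -0.006
time_s: 4.63
eef_pos: [0.4552, -0.0915, 0.1818]
eef_rot: [-0.508, 0.508, -0.488, 0.496]
wrist_force: [-1.0, 1.4, 3.5]
opening: -0.002
```

```bash
python3 -m jog '[[[0,0.15,0],[0,0,0],0],[[0,0,0],[0,0,0],0]]'; python3 -m jog '[[[0,0.15,0],[0,0,0],0],[[0,0,0],[0,0,0],0]]';python3 -m jog '[[[0,0.12,0],[0,0,0],0],[[0,0,0],[0,0,0],0]]'
```

```text
time_s: 4.8
eef_pos: [0.4564, -0.0917, 0.1819]
eef_rot: [0.508, -0.508, 0.487, -0.496]
wrist_force: [-0.2, 1.9, 4.3]
opening: -0.002
time_s: 4.97
eef_pos: [0.4576, -0.0919, 0.1819]
eef_rot: [0.509, -0.507, 0.486, -0.497]
wrist_force: [-0.1, 2.0, 4.3]
opening: 0.003
time_s: 5.13
eef_pos: [0.4584, -0.092, 0.1818]
eef_rot: [0.509, -0.507, 0.486, -0.498]
wrist_force: [-1.7, 1.7, 3.9]
opening: -0.002
```

Run:
```python
from h import *
from bench import imaging
info(0,185,44,.18)
c=imaging.camera("scene"); a=cv2.resize(c["frame"][155:235,170:290,::-1],None,fx=5,fy=5,interpolation=cv2.INTER_CUBIC)
cv2.imwrite("pics/c3.png",a)
```

```text
t 5.13 p [ 0.4584 -0.092   0.1818] F [-1.7  1.7  3.9] open -0.00 toolx [ 0.032 -0.999  0.01 ] tooly [ 0.015 -0.009 -1.   ]
gate coords ahead,left-from-hinge [-0.0381 -0.1863  0.1818] polar th -0.201 r 0.190
shift cm (tool) [-0.14  0.17 -0.6 ] turn [-0.015  0.002  0.01 ] world shift [-0.006   0.0012 -0.0018]
```

View pics/c3.png

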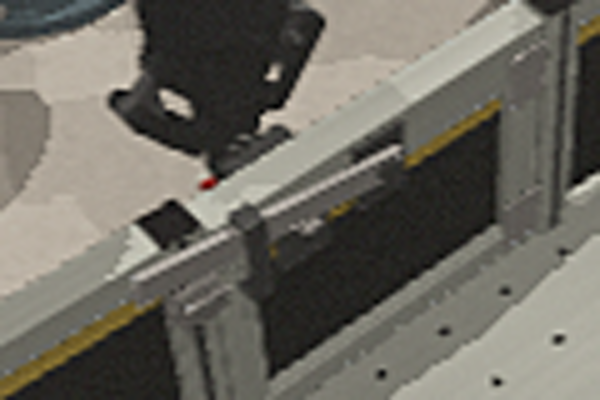

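The latch bar is clearly up: its end is at (140,278), above the catch at (195,305). The lever has stopped sinking at z = 0.182. I'll push forward gently while holding it down.

```bash
python3 -m jog '[[[0,0.15,0.2],[0.0,0,0],0],[[0,0.15,0.2],[0,0,0],0],[[0,0.15,0.2],[0,0,0],0]]'; python3 -m jog '[[[0,0.15,0.3],[0,0,0],0],[[0,0.15,0.3],[0,0,0],0],[[0,0.15,0.3],[0,0,0],0]]'
```

```text
time_s: 5.43
eef_pos: [0.4673, -0.093, 0.1813]
eef_rot: [0.51, -0.506, 0.483, -0.5]
wrist_force: [-1.6, 2.4, 11.8]
opening: 0.001
time_s: 5.68
eef_pos: [0.4798, -0.0936, 0.1812]
eef_rot: [0.512, -0.505, 0.48, -0.503]
wrist_force: [-1.2, 2.1, 11.0]
opening: -0.0
```

```bash
python3 -m jog '[[[0,0.06,0.4],[-0.01,-0.02,0],0],[[0,0.06,0.4],[-0.01,-0.02,0],0],[[0,0.06,0.4],[0,-0.02,0],0]]'
python3 - <<'E'
from h import *
from bench import imaging
info(0.2,185,44,.18)
c=imaging.camera("scene"); a=cv2.resize(c["frame"][145:245,170:290,::-1],None,fx=5,fy=5,interpolation=cv2.INTER_CUBIC)
cv2.imwrite("pics/c4.png",a)
E
```

```text
time_s: 5.93
eef_pos: [0.4933, -0.0938, 0.1815]
eef_rot: [-0.521, 0.525, -0.468, 0.483]
wrist_force: [-1.6, 0.1, 7.8]
opening: 0.005
t 5.93 p [ 0.4933 -0.0938  0.1815] F [-1.6  0.1  7.8] open 0.01 toolx [ 0.094 -0.995  0.02 ] tooly [ 0.012 -0.019 -1.   ]
gate coords ahead,left-from-hinge [-0.0032 -0.1892  0.1815] polar th -0.017 r 0.189
shift cm (tool) [ 0.06  0.15 -0.32] turn [-0.009 -0.136  0.02 ] world shift [-0.0031 -0.0009 -0.0015]
```

View pics/c4.png

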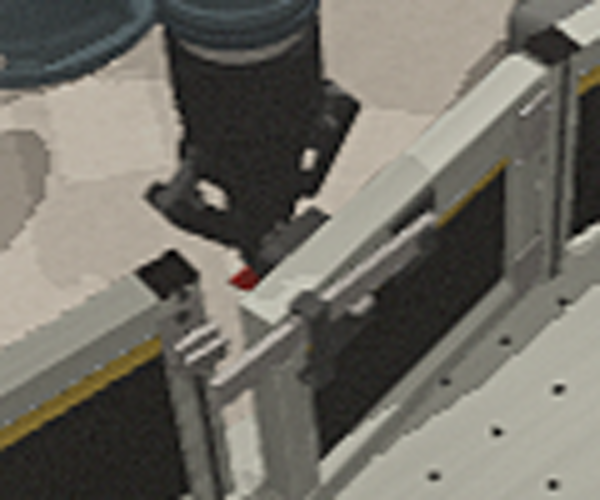

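The gate stands at about 0.2 rad with the bar past the catch and the lever still held down. I'll lift off the pad, square the tool to the gate and keep pushing on the housing.

```bash
python3 -m jog '[[[0,0,0.3],[0,-0.02,0],0],[[0,-0.8,0],[0,-0.03,0],0],[[0,-0.8,0],[0,-0.03,0],0],[[0,-0.7,0],[0,-0.03,0],0],[[0,-0.2,0],[-0.01,0,0.02],0],[[0,0,0],[0,0,0],0]]'; python3 -c "
from h import *
info(0.2,185,43,.204)"
```

```text
time_s: 6.48
eef_pos: [0.4966, -0.0939, 0.2055]
eef_rot: [-0.549, 0.551, -0.445, 0.444]
wrist_force: [0.3, -0.4, 0.5]
opening: -0.001
t 6.48 p [ 0.4966 -0.0939  0.2055] F [ 0.3 -0.4  0.5] open -0.00 toolx [ 0.209 -0.978  0.   ] tooly [-0.004 -0.001 -1.   ]
gate coords ahead,left-from-hinge [ 1.000e-04 -1.894e-01  2.055e-01] polar th 0.001 r 0.189
shift cm (tool) [-0.05  0.15 -0.55] turn [ 0.004 -0.019  0.   ] world shift [-0.0055 -0.0006 -0.0015]
```

```bash
python3 -m jog '[[[0.1,0,0.4],[0,-0.02,0],0],[[0.17,0,0.75],[0,-0.04,0],0],[[0.17,0,0.75],[0,-0.04,0],0],[[0.17,0,0.75],[0,-0.04,0],0],[[0.17,0,0.75],[0,-0.04,0],0],[[0.17,0,0.75],[0,-0.04,0],0],[[0.17,0,0.75],[0,-0.04,0],0],[[0.17,0,0.75],[0,-0.04,0],0],[[0.17,0,0.75],[0,-0.04,0],0]]'; python3 -c "
from h import *
info(0.5,185,43,.204)"
```

```text
time_s: 7.23
eef_pos: [0.5589, -0.0847, 0.196]
eef_rot: [-0.617, 0.622, -0.348, 0.333]
wrist_force: [-2.5, 1.1, 2.8]
opening: 0.003
t 7.23 p [ 0.5589 -0.0847  0.196 ] F [-2.5  1.1  2.8] open 0.00 toolx [ 0.535 -0.845 -0.015] tooly [-0.022  0.003 -1.   ]
gate coords ahead,left-from-hinge [ 0.0626 -0.1821  0.196 ] polar th 0.331 r 0.193
shift cm (tool) [-0.53 -0.77 -1.06] turn [ 0.017  0.034 -0.015] world shift [-0.0116 -0.0012  0.008 ]
```

```bash
python3 -m jog '[[[0,-0.8,0],[0.017,0,-0.015],0],[[0.1,-0.1,0.4],[0,-0.02,0],0],[[0.1,-0.1,0.8],[0,-0.04,0],0],[[0.15,-0.1,0.8],[0,-0.045,0],0],[[0.15,-0.1,0.8],[0,-0.045,0],0],[[0.15,-0.1,0.8],[0,-0.045,0],0],[[0.15,-0.1,0.8],[0,-0.045,0],0],[[0.15,-0.1,0.8],[0,-0.045,0],0],[[0.15,-0.1,0.8],[0,-0.045,0],0],[[0.15,-0.1,0.8],[0,-0.045,0],0]]'; python3 -c "
from h import *
info(0.9,185,43,.204)"
```

```text
time_s: 8.07
eef_pos: [0.6148, -0.0504, 0.2079]
eef_rot: [-0.672, 0.675, -0.218, 0.212]
wrist_force: [-1.1, -1.6, -1.4]
opening: 0.004
t 8.07 p [ 0.6148 -0.0504  0.2079] F [-1.1 -1.6 -1.4] open 0.00 toolx [ 0.815 -0.58  -0.007] tooly [-0.01  -0.002 -1.   ]
gate coords ahead,left-from-hinge [ 0.1195 -0.1495  0.2079] polar th 0.674 r 0.191
shift cm (tool) [-0.15  0.39 -0.01] turn [ 0.008  0.022 -0.006] world shift [-0.0013  0.0008 -0.0039]
```

```bash
python3 -m jog '[[[0.15,0,0.5],[0.008,-0.02,0],0],[[0.15,0,0.8],[0,-0.045,0],0],[[0.15,0,0.8],[0,-0.045,0],0],[[0.15,0,0.8],[0,-0.045,0],0],[[0.15,0,0.8],[0,-0.045,0],0],[[0.15,0,0.8],[0,-0.045,0],0],[[0.15,0,0.7],[0,-0.04,0],0],[[0.1,0,0.5],[0,-0.03,0],0],[[0.1,0,0.4],[0,-0.02,0],0]]'; python3 -c "
from h import *
info(1.25,185,43,.204)"
```

```text
time_s: 8.82
eef_pos: [0.6548, -0.0042, 0.2074]
eef_rot: [0.701, -0.7, 0.097, -0.096]
wrist_force: [-0.0, -1.9, 0.3]
opening: 0.002
t 8.82 p [ 0.6548 -0.0042  0.2074] F [-0.  -1.9  0.3] open 0.00 toolx [ 0.963 -0.27  -0.002] tooly [-0.002  0.001 -1.   ]
gate coords ahead,left-from-hinge [ 0.1609 -0.1046  0.2074] polar th 0.994 r 0.192
shift cm (tool) [-0.06  0.34  0.56] turn [-0.001  0.017 -0.002] world shift [ 0.0009  0.0055 -0.0034]
```

```bash
python3 -m jog '[[[0.1,0,0.5],[0,-0.025,0],0],[[0.1,0,0.5],[0,-0.025,0],0],[[0.1,0,0.5],[0,-0.025,0],0],[[0.1,0,0.5],[0,-0.025,0],0],[[0.05,0,0.4],[0,-0.02,0],0],[[0.05,0,0.4],[0,-0.02,0],0],[[0.05,0,0.4],[0,-0.02,0],0]]';  python3 -m jog '[[[0.05,0,0.3],[0,-0.01,0],0],[[0,0,0.25],[0,0,0],0],[[0,0,0.25],[0,0,0],0]]'; python3 -c "
from h import *
info(1.45,185,38,.204)"
```

```text
time_s: 9.4
eef_pos: [0.6679, 0.0274, 0.2075]
eef_rot: [0.706, -0.706, 0.036, -0.035]
wrist_force: [1.4, -0.8, 1.0]
opening: -0.003
time_s: 9.65
eef_pos: [0.6693, 0.0368, 0.2075]
eef_rot: [0.707, -0.706, 0.031, -0.031]
wrist_force: [0.8, -1.0, 0.7]
opening: -0.002
t 9.65 p [0.6693 0.0368 0.2075] F [ 0.8 -1.   0.7] open -0.00 toolx [ 0.996 -0.087 -0.001] tooly [-0.001  0.    -1.   ]
gate coords ahead,left-from-hinge [ 0.1767 -0.0641  0.2075] polar th 1.223 r 0.188
shift cm (tool) [0.19 0.35 0.43] turn [-0.     0.003 -0.001] world shift [ 0.0022  0.0041 -0.0035]
```

```bash
python3 -m jog '[[[0.02,0,0.2],[0,0,0],0],[[0.02,0,0.2],[0,0,0],0],[[0,0,0.15],[0,0,0],0]]';  python3 -m jog '[[[0,0,0.15],[0,0,0],0],[[0,0,0.15],[0,0,0],0]]';python3 -m jog '[[[0,0,0.15],[0,0,0],0],[[0,0,0.15],[0,0,0],0]]'; python3 -c "
from h import *
info(1.45,185,38,.204)"
```

```text
time_s: 9.9
eef_pos: [0.6699, 0.0402, 0.2075]
eef_rot: [-0.705, 0.708, -0.032, 0.03]
wrist_force: [-0.4, -9.0, 0.3]
opening: -0.001
time_s: 10.07
eef_pos: [0.6699, 0.0401, 0.2077]
eef_rot: [-0.703, 0.71, -0.033, 0.031]
wrist_force: [-0.5, -6.4, -0.4]
opening: 0.004
time_s: 10.23
eef_pos: [0.6698, 0.0401, 0.2077]
eef_rot: [-0.701, 0.712, -0.034, 0.031]
wrist_force: [-0.6, -5.9, -0.3]
opening: 0.002
t 10.23 p [0.6698 0.0401 0.2077] F [-0.6 -5.9 -0.3] open 0.00 toolx [ 0.996 -0.092 -0.003] tooly [-0.004 -0.014 -1.   ]
gate coords ahead,left-from-hinge [ 0.1773 -0.0607  0.2077] polar th 1.241 r 0.187
shift cm (tool) [0.17 0.37 0.1 ] turn [ 0.015 -0.001 -0.003] world shift [ 0.0018  0.0008 -0.0037]
```

The gate is against its stop: the force rose and the motion ended. I'll back off and lift clear.

```bash
python3 -m jog '[[[0,0,-0.5],[0,0,0],0],[[0,0,-1.5],[0,0,0],0],[[0,0,-2],[0,0,0],0],[[0,0,-2],[0,0,0],0],[[0,-3,0],[0,0,0],0],[[0,-3,0],[0,0,0],0],[[0,-3,0],[0,0,0],0],[[0,-1,-2],[0,0,0],0],[[0,0,-3],[0,0,0],0],[[0,0,0],[0,0,0],0],[[0,0,0],[0,0,0],0]]'
python3 - <<'E'
from h import *
from bench import imaging
info()
c=imaging.camera("scene"); P=cloud(c); ok=c["depth"]>0
cv2.imwrite("pics/c5.png",c["frame"][:,:,::-1])
g=Ro.from_euler('z',-YAW).apply((P-H).reshape(-1,3)).reshape(P.shape)
m=ok&(abs(P[...,2]-.225)<.006)&(g[...,0]>.04)&(g[...,0]<.25)&(abs(g[...,1])<.09)
Q=g[m]; l=cv2.fitLine(Q[:,:2].astype(np.float32),cv2.DIST_HUBER,0,.005,.005).ravel()
print(m.sum(),Q.min(0),Q.max(0),"gate angle",np.arctan2(abs(l[0]),-l[1]*np.sign(l[0])))
E
```

```text
time_s: 11.15
eef_pos: [0.656, -0.078, 0.3113]
eef_rot: [-0.703, 0.71, -0.036, 0.029]
wrist_force: [-0.3, 1.0, 0.2]
opening: -0.002
t 11.15 p [ 0.656  -0.078   0.3113] F [-0.3  1.   0.2] open -0.00 toolx [ 0.996 -0.092 -0.01 ] tooly [-0.011 -0.009 -1.   ]
gate coords ahead,left-from-hinge [ 0.1599 -0.1784  0.3113] polar th 0.731 r 0.240
718 [ 0.04060101 -0.05097704  0.2190417 ] [0.23870629 0.00915311 0.23098306] gate angle 1.4433779
```

View pics/c5.png

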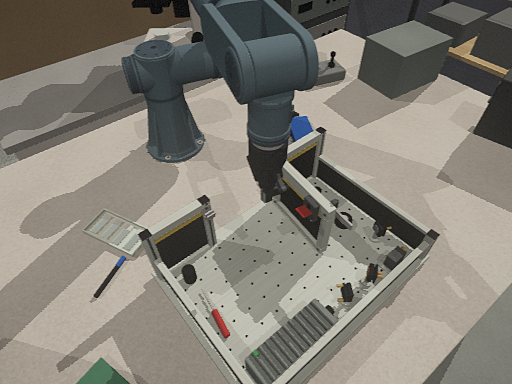

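The gate stands open at about 1.44 rad and the fingers are clear of it, above the plate. The tube (189,273), driver (220,322), tray (115,230) and marker (110,277) look unmoved.

```bash
python3 -c "
from bench import ctrl
print(ctrl.hand_in())"
```

```text
the job is handed in; nothing more can be done
None
```

The gate is open to its stop and the job is handed in, about 11 s into the 48 s allowed; no verdict was reported.

**What I did:**
- **Lever:** I pressed the pad with closed fingertips until it stopped sinking, about 17 mm down.
- **Past the catch:** With the lever still down, I pushed the gate to about 0.2 rad. A picture showed the bar clear of the catch.
- **Swing:** I lifted off the pad and swung the gate slowly to the stop by pushing on the housing. Then I backed away and lifted clear.

**Last checks:**
- **Gate angle:** The depth data gave 1.443 rad, against 1.35 needed and the stop at 1.45.
- **Contact:** The wrist force was about 1 N, which is noise level, so nothing was being touched.
- **Forces:** The highest reading was about 12 N while holding the lever down, and about 9 N against the stop. I only saw readings at the end of each call, so short peaks in between are not ruled out.
- **Force on the catch:** I had no direct reading for this.
- **Loose things:** The tube, driver, tray and marker looked unmoved in the last picture. The others (sensor, scanner, slide box and bottle) were partly hidden or not checked closely, and I did not measure any of them.

No check failed. Two things were off on the way:
- The fingers first stood 8 mm to the right of the pad, and I corrected this before pressing.
- During the swing they sank about 1 cm onto the released lever (about 3 N), so I raised them again.

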